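# Show the long tube's label under the bench magnifier

## Task

First get the bench magnifier ready: swing its arm round until it points straight along its foot, and tip the lens head up until it slants at 45 degrees, the end with the grip bar high. Then draw the long tube out of the rack, lean it over until it lies parallel with the glass, and finish with the gripper still holding it there in the air: the middle of its label under the middle of the lens, about 8 cm below the glass (measured square to it), the tube touching nothing but the fingers. Keep off the glass, and leave everything else on the bench, the short tubes too, where it stands.

Things in the scene. Friction and masses are not known exactly. Their poses are not given: they have to be found in the camera images.
- magnifier: Fixed foot and column of the bench magnifier: a white oblong weighted plate 270 x 170 mm, 21 mm thick, with a steel column 20 mm thick. Origin on the bench under the column's axis; +x runs along the foot's long axis, away from the magnifier's arm when that is in line with the foot: the plate reaches from 60 mm on the +x side of the column to 210 mm on its -x side. z up
- mag_pivot (a point): Point on the column's axis at the height of the arm, 200 mm above the bench; the arm swivels about the vertical through it
- mag_hinge (a point): Middle of the tilt hinge at the arm's end, 160 mm from mag_pivot and at the same height; the lens head tilts about the level axis through it, square to the arm. Axes turn with the arm: +x points back along the arm to the column, y along the hinge axis
- mag_swivel (a joint): Swivel of the magnifier's arm about the column, rad: 0 = arm straight along the middle of its foot, growing counter-clockwise seen from above. Friction holds it anywhere (0.7 N m); range -1.2 to 1.2
- mag_tilt (a joint): Tilt of the lens head about mag_hinge, rad: 0 = glass level, growing as the free end with the grip bar rises; 0.785 = 45 degrees, when the upper face of the glass looks up and back over the column. Friction holds it anywhere (0.8 N m); range -0.5 to 1.25
- mag_grip (a point): Centre of the magnifier's grip bar: a black round bar 12 mm thick and 76 mm long at the free end of the lens head, parallel to the hinge axis, 190 mm from mag_hinge, carried on two thin stays at its ends; 46 mm of open space between bar and rim. Axes turn with the head: +x points to the hinge, y along the bar
- mag_lens: The round glass of the magnifier, 110 mm across, in a white ring 132 mm across that reaches from 18 mm below to 10 mm above the glass's middle plane. Origin at the glass's centre, 78 mm from mag_hinge on the line to mag_grip; +z square to the glass, out of its upper face; +x towards the hinge
- long_tube_mid (a point): Centre (half-way up, 60 mm from either end) of the only long tube in the rack, also the middle of its paper label: 120 mm long, 17 mm thick, pointed foot, round screw cap 22 mm across over the top 16 mm. +z along the tube to the cap; the tube stands upright, to within about 4 degrees, in the rack, which grips it loosely; 30 g or so. The label (44 mm long) goes all the way round
- rack: Fixed pale tube rack 96 mm (x) by 150 mm (y), end walls 58 mm high, upper deck at 55 mm, floor 4 mm thick on which the tubes stand; six 20 mm holes, two rows 42 mm apart, three to a row 42 mm apart. Origin under its centre on the bench
- short_tube0: A short capped tube 74 mm long, 17 mm thick with a 20 mm cap, standing in the rack, its top 78 mm above the bench; leave it. Origin at its foot
- short_tube1: As short_tube0
- short_tube2: As short_tube0
- wash_bottle: Off-white wash bottle 68 mm across, 192 mm high with its bent spout; leave it. Origin at the middle of its underside
- reagent_bottle: Glass bottle 64 mm across, 130 mm high, with a label and cap; leave it. Origin at the middle of its underside
- tip_box: Box of pipette tips 120 x 82 mm, 60 mm high; leave it. Origin at the middle of its underside
- marker: Marker pen 134 mm long, 16 mm thick, lying on a fixed closed notebook (210 x 150 mm, 12 mm thick) on the bench; leave it. Origin on its underside at mid length
There are look-alikes about, which are no part of the job. What is shaped like the part that bears long_tube_mid but pink is not meant.

How it is judged:
On the way, in this order (a step that is already met when the one before it is completed fails the run):
1. the magnifier's arm is in line with its foot (within 0.14 rad) and its lens head slants at 45 degrees (within 0.14 rad), let go of, before the long tube is taken (value of joint mag_swivel between -0.14 and 0.14 rad and value of joint mag_tilt between 0.645 and 0.925 rad and contact force between the fingers and magnifier below 0.1 N and distance of long_tube_mid from where it was at the start of the episode below 0.02 m), for 0.2 s.
2. the long tube is drawn clear out of the rack in the fingers (height (world z) of long_tube_mid above 0.12 m and contact force between the fingers and long_tube above 0.3 N and contact force between long_tube and rack below 0.05 N), for 0.2 s.
At the end, for the whole second after the job is handed in: Swivel within 8 deg of in line with the foot, tilt within 8 deg of 45; the long tube held still by the fingers alone, over 120 mm up, its middle within 30 mm of the lens's middle each way across the glass, 50 to 110 mm below it, its axis within 17 deg of parallel with the glass (all of step 2 and value of joint mag_swivel between -0.14 and 0.14 rad and value of joint mag_tilt between 0.645 and 0.925 rad and x of long_tube_mid in the frame of mag_lens between -0.03 and 0.03 m and y of long_tube_mid in the frame of mag_lens between -0.03 and 0.03 m and z of long_tube_mid in the frame of mag_lens between -0.11 and -0.05 m and angle between the z axis of long_tube_mid and the z axis of mag_lens, either way round above 1.27 rad and contact force between long_tube and magnifier below 0.05 N and linear speed of long_tube below 0.03 m/s); the arm keeps its last pose, push and grip.
It fails at once if the glass is touched by the robot or the tube (contact force between any of the fingers, the arm, long_tube and mag_lens above 0.3 N).
It fails at once if another thing on the bench is shifted by more than 25 mm, or a short tube is drawn or knocked (distance of any of short_tube0, short_tube1, short_tube2, wash_bottle, reagent_bottle, tip_box, marker from where it was at the start of the episode above 0.025 m).
It also fails if it takes over 58 s, if anything falls off the work surface, if the arm or the gripper's body presses on something with over 40 N, if the wrist force passes 120 N, or if a joint passes its speed limit or range.

## Robot

A 6-joint arm with a two-finger parallel gripper is mounted at the origin on the work surface. World frame = base frame: x ahead of the robot, y to its left, z up, the work surface at z = 0. Lengths are in m, angles in rad, forces in N, time in s.
With the tool pointing down it reaches from about 0.25 to 0.775 m from the base axis. Payload 4 kg.
Tool frame: the origin (TCP) lies at the very end of the fingers, on their centre line; the grasp point (between the pads) lies 19 mm behind it; x points along the fingers, z is the direction in which the jaws open and shut, and the axes are right-handed (so a half turn about x gives the same grasp; the last joint's range is limited). The gripper opens to 94 mm and grips with 3 to 60 N. Pads are 16 mm wide; open, the fingers measure 119 mm over their backs; the gripper's body (75 mm by 177 mm) begins 78 mm behind the grasp point.
Start: joints at [-1.448, 0.087, 1.371, -0, 1.684, -0.103], TCP at [0.123, -0.536, 0.206] pointing down, gripper open.
Joint ranges: [-3.1, 3.1], [-0.76, 2.03], [0.27, 2.55], [-1.08, 4.22], [0.17, 2.65], [-2.57, 2.57]. Speed limits (rad/s): [2.79, 2.79, 3.14, 3.14, 3.14, 3.14].

## Interface

Orientations are given as a unit quaternion [x, y, z, w].
In Python, from plant import get_obs, cams, ticket gives the robot as it stands.
- The arm moves only by the shell command python3 -m pendant 'ROWS'. ROWS is JSON, a list that holds one entry, the list of rows, each a list of 5 numbers: the finger opening in m, from 0 to 0.094, then the shift along the tool's x, y, z in m, then the turn about the tool's x in degrees. In form: [[[grip, dx, dy, dz, twist], ...]]. A call has 1 to 8 rows; each row shifts and turns the commanded pose from where the row before left it, along the tool's axes as they then stand; what a row does not reach is not made up. A row lasts 1/12 s, in which the tool goes at most 41.7 mm and 7.16 degrees, less where a joint would pass 70% of its speed; a pose out of reach is approached as far as the arm can. A call with a gripper value outside its range is refused whole. The fingers move at their own pace and stop on an object; the grip force is fixed at half the most. Time passes only in rows, so rows that do not move let the fingers close. It gives the time, the measured TCP pose, the force and the opening at its end, in the units of the state.
- get_obs(): the state, without advancing time (a new reading comes with each control period).
- cams.capture(name): name is "scene" or "side" or "wrist"; returns (picture, depth): 480x640x3 uint8, red, green, blue; 480x640 float32, m along the optical axis (not along the pixel's ray), 0 where there is no reading.
- cams.calibration(name): a dict with "camera_matrix" (3x3 intrinsics, pixels), "R" (3x3) and "t" (3): a world point X has camera coordinates R X + t; the wrist camera has in their place "T_tool_cam" (4x4, takes a point from camera to tool coordinates, whose origin is the TCP and whose axes are the tool frame's). Camera axes: x right, y down, z forward; pixel columns grow to the right and rows downward; lengths in m; the calibration is good to about 2 mm. A picture is of the moment at which its call begins: read the wrist's pose just before it. calibration takes no time and is no camera call.
- ticket.hand_in(): hands the job in, once; it reports no verdict.
Trained networks look in the newest picture that a camera, given by its name, has taken for a name from the list of things; names that differ only in an ending like _2 or _b are one class to them, and where a whole thing is asked for, a point or a joint stands for the part that bears it (a point fixed in the world has none). Each returns a list of dicts, best first, with "conf" (0 to 1); they miss things now and then, are a little off and sometimes report something else, mostly with a low value. They report only what shows in the picture. A call takes as long as a camera call. They do not tell look-alikes from the thing itself.
- cams.regions_of(name, camera): "mask" (480x640 bool, what is visible of it) and "centre" ([column, row] in pixels, amid what is visible of it).
The state is a dict: "time_s": time; "q": joint angles; "joint_vel": joint speeds; "joint_efforts": joint torques, N m; "tool_pos": TCP position; "ee_rot": TCP orientation; "force": force on the tool from outside, world axes, zero at the start; "ft_torque": the same for the moment, N m; "gripper_width": finger opening in m.
Only numpy, scipy, OpenCV 4.12 (cv2) and the standard library are available. Lean on these libraries where they do the work, as an engineer would, in place of code of your own. Each camera call takes 0.05 s, during which the arm holds its last target. There are 200 camera calls.

## Working session

There is one attempt and no reset: what is moved stays moved. The work goes in short steps, Python scripts to look and compute and a shell command to move; the robot and the scene stay as the last step left them, time stands still between calls to the robot, and variables do not carry over. Pictures are saved under pics/ and viewed, about 8 in all and at most 12, crops included, and the job is handed in when it is done.

```bash
mkdir -p pics; ls; cat > h.py <<'E'
import numpy as np, cv2
from plant import get_obs, cams, ticket
from scipy.spatial.transform import Rotation as R
def pose():
    o=get_obs(); return np.array(o['tool_pos']), R.from_quat(o['ee_rot']).as_matrix()
def cap(n):
    p,Rm=pose(); im,d=cams.capture(n); c=cams.calibration(n); K=np.array(c['camera_matrix'])
    if n=='wrist':
        T=np.array(c['T_tool_cam']); Rc=Rm@T[:3,:3]; t=Rm@T[:3,3]+p
    else:
        Rw=np.array(c['R']); Rc=Rw.T; t=-Rw.T@np.array(c['t'])
    v,u=np.mgrid[:480,:640]
    P=np.stack([(u-K[0,2])/K[0,0]*d,(v-K[1,2])/K[1,1]*d,d],-1)@Rc.T+t
    P[d==0]=np.nan
    return im,d,P
def save(n,im): cv2.imwrite('pics/'+n+'.png',im[...,::-1])
E
python3 - <<'E'
from h import *
for n in ['scene','side']:
    im,d,P=cap(n); save(n+'0',im)
    for k in ['magnifier','mag_hinge','mag_grip','mag_lens','long_tube_mid','rack','short_tube0','wash_bottle','reagent_bottle','tip_box','marker']:
        for r in cams.regions_of(k,n)[:3]:
            m=r['mask']; print(n,k,round(r['conf'],2),np.round(r['centre']),m.sum(),np.round(np.nanmedian(P[m],0),3),np.round(np.nanpercentile(P[m],[3,97],axis=0),3).tolist())
print(get_obs()['time_s'])
E
```

```text
pics
scene magnifier 0.8 [305. 313.] 9670 [0.712 0.047 0.022] [[0.525, -0.071, 0.015], [0.854, 0.138, 0.211]]
scene mag_hinge 0.59 [322. 238.] 3083 [0.614 0.006 0.203] [[0.476, -0.084, 0.187], [0.838, 0.065, 0.223]]
scene mag_grip 0.82 [331. 225.] 1947 [ 0.577 -0.023  0.201] [[0.466, -0.088, 0.186], [0.652, 0.036, 0.209]]
scene mag_grip 0.43 [328. 223.] 835 [ 0.575 -0.028  0.2  ] [[0.528, -0.074, 0.195], [0.619, 0.015, 0.204]]
scene mag_lens 0.76 [329. 222.] 819 [ 0.575 -0.027  0.2  ] [[0.53, -0.075, 0.196], [0.618, 0.015, 0.204]]
scene mag_lens 0.3 [394. 258.] 1470 [0.399 0.031 0.049] [[0.321, -0.019, 0.002], [0.442, 0.06, 0.061]]
scene long_tube_mid 0.9 [499. 307.] 304 [0.364 0.347 0.082] [[0.351, 0.336, 0.017], [0.369, 0.354, 0.121]]
scene long_tube_mid 0.84 [434. 364.] 362 [0.6   0.358 0.082] [[0.564, 0.335, 0.001], [0.605, 0.365, 0.121]]
scene long_tube_mid 0.81 [456. 323.] 252 [0.497 0.323 0.099] [[0.467, 0.309, 0.056], [0.502, 0.331, 0.125]]
scene rack 0.61 [458. 348.] 2897 [0.493 0.347 0.053] [[0.426, 0.251, 0.002], [0.537, 0.408, 0.059]]
scene short_tube0 0.7 [303. 314.] 951
[... 1811 characters left out ...]
 0.077] [[0.454, 0.366, 0.055], [0.471, 0.383, 0.08]]
side short_tube0 0.41 [258. 252.] 12790 [0.666 0.032 0.022] [[0.51, -0.081, 0.015], [0.842, 0.136, 0.21]]
side wash_bottle 0.57 [400. 159.] 1294 [ 0.602 -0.427  0.095] [[0.58, -0.455, 0.009], [0.634, -0.417, 0.176]]
side reagent_bottle 0.57 [227. 417.] 309 [0.484 0.322 0.118] [[0.479, 0.313, 0.058], [0.497, 0.33, 0.125]]
side reagent_bottle 0.52 [313. 224.] 1774 [ 0.573 -0.026  0.2  ] [[0.528, -0.075, 0.196], [0.623, 0.016, 0.203]]
side tip_box 0.63 [385. 340.] 2925 [0.372 0.03  0.051] [[0.319, -0.019, 0.009], [0.43, 0.059, 0.061]]
side marker 0.93 [419. 270.] 378 [ 0.409 -0.192  0.025] [[0.361, -0.222, 0.016], [0.467, -0.155, 0.029]]
1.2
```

View pics/scene0.png

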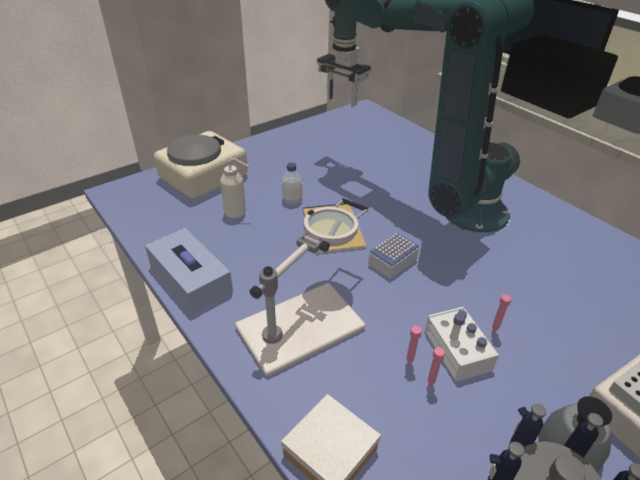

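View pics/side0.png

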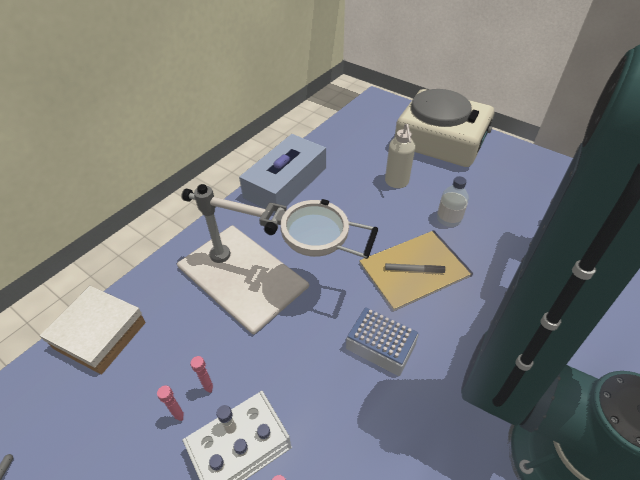

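```bash
python3 - <<'E'
from h import *
for n in ['scene','side']:
    im,d,P=cap(n)
    z=P[...,2]
    # foot plate: top z ~0.021 near magnifier
    m=(abs(z-.021)<.006)&(P[...,0]>.5)&(P[...,0]<.95)&(abs(P[...,1])<.3)
    q=P[m][:,:2].astype(np.float32); print(n,'foot',len(q),cv2.minAreaRect(q[(q[:,1]>-.12)]))
    hd=(z>.17)&(z<.235)&(P[...,0]>.4)&(P[...,0]<.9)&(abs(P[...,1])<.2)
    q=P[hd]; print('head',len(q), np.linalg.svd((q-q.mean(0))[:,:2],full_matrices=False)[2][0], q.mean(0))
    b=q[np.argsort((q[:,0]))[:60]]; print('near end',b.mean(0),b.min(0),b.max(0))
    # dark pixels in head -> bar
    s=hd&(im.max(-1)<70); q=P[s]; print('dark',len(q),np.median(q,0),np.percentile(q,[2,98],axis=0).tolist())
    sl=P[hd]; A=np.c_[sl[:,:2],np.ones(len(sl))]; 
    pk=P[(P[...,0]>.3)&(P[...,0]<.7)&(P[...,1]>.2)&(z>.1)]; 
    print('tops',[np.round(x,3).tolist() for x in cv2.kmeans(pk.astype(np.float32),4,None,(3,50,1e-5),10,0)[2]])
E
```

```text
scene foot 6019 ((0.718461811542511, 0.12919920682907104), (0.339091956615448, 0.4376204013824463), 89.74049377441406)
head 3093 [0.9456378 0.3252217] [6.41995752e-01 9.18098070e-05 2.03127978e-01]
near end [ 0.46509872 -0.04038951  0.1935887 ] [ 0.45546872 -0.0689257   0.18340824] [ 0.47098523 -0.02206668  0.19874952]
dark 322 [0.64918667 0.03836442 0.20423586] [[0.46285287021692245, -0.0857793553466799, 0.18823152250942174], [0.8486852277838306, 0.07266527485671363, 0.23451359604520058]]
tops [[0.4819999933242798, 0.6169999837875366, 0.1289999932050705], [0.6700000166893005, 0.6470000147819519, 0.27300000190734863], [0.5180000066757202, 0.32899999618530273, 0.11599999666213989], [0.3449999988079071, 0.6299999952316284, 0.10700000077486038]]
side foot 6994 ((0.7243824005126953, 0.12749534845352173), (0.2847934067249298, 0.34218400716781616), 0.7170422673225403)
head 5054 [-0.94828786 -0.31741161] [ 0.61373346 -0.00826798  0.20215409]
near end [ 0.45694795 -0.03448023  0.19371792] [ 0.45186274 -0.05341668  0.18640205] [ 0.46081162 -0.0232921   0.19781154]
dark 771 [0.66708898 0.03762489 0.20167839] [[0.4561692889389601, -0.09013658594826886, 0.17847612617793843], [0.8388353768591025, 0.06921109849503612, 0.23386189533128113]]
tops [[0.36000001430511475, 0.33799999952316284, 0.11900000274181366], [0.5899999737739563, 0.35499998927116394, 0.11599999666213989], [0.4869999885559082, 0.32100000977516174, 0.12099999934434891], [0.5860000252723694, 0.28700000047683716, 0.11599999666213989]]
```

Scene: the long tube is the dark-capped one in the rack, at scene (459,318) and side (225,412). The possible look-alikes are three pink tubes at scene (503,310), (413,345) and (436,368), plus the dark-capped short tubes at (472,328) and (482,342). The magnifier head is level, with its bar at side (371,242). Next come the foot axis and the bar, and a close crop of the tube.

```bash
python3 - <<'E'
from h import *
for n in ['scene','side']:
    im,d,P=cap(n); z=P[...,2]
    r=cams.regions_of('magnifier',n)[0]['mask']
    r=cv2.dilate(r.astype(np.uint8),np.ones((5,5)))>0
    m=r&(abs(z-.021)<.005); m=cv2.erode(m.astype(np.uint8),np.ones((3,3)))>0
    q=P[m][:,:2].astype(np.float32); print(n,'foot',cv2.minAreaRect(q)); print(cv2.boxPoints(cv2.minAreaRect(q)).round(3).tolist())
    c=r&(z>.05)&(z<.17)&(P[...,0]>.72); print('column',np.nanmedian(P[c],0),c.sum())
    b=(P[...,0]<.50)&(P[...,0]>.42)&(z>.15)&(z<.23)&(abs(P[...,1])<.12)&(im.max(-1)<80)
    q=P[b]; print('bar',len(q),q.mean(0),np.percentile(q,[3,97],axis=0).round(3).tolist())
    l=cams.regions_of('mag_lens',n)[0]['mask']; q=P[l]; q=q[abs(q[:,2]-.2)<.02]; c0=q.mean(0); nn=np.linalg.svd(q-c0,full_matrices=False)[2][2]; print('lens',c0,nn*np.sign(nn[2]))
    e=(P[...,2]>.085)&(P[...,0]>.44)&(P[...,0]<.54)&(P[...,1]>.28)&(P[...,1]<.37)&(z<.14)
    for lo,hi in ((.085,.105),(.108,.122)):
        s=e&(z>lo)&(z<hi); print('tube',lo,s.sum(),np.nanmean(P[s],0),im[s].mean(0))
    if n=='side': save('crop1',cv2.resize(im[340:480,150:330],None,fx=4,fy=4))
c=cams.calibration('wrist'); print(np.round(c['T_tool_cam'],3)); print(pose()[1].round(3))
E
```

```text
scene foot ((0.7295292615890503, 0.057650625705718994), (0.16452236473560333, 0.26297658681869507), 83.6294174194336)
[[0.5899999737739563, -0.009999999776482582], [0.8510000109672546, -0.039000000804662704], [0.8690000176429749, 0.125], [0.6079999804496765, 0.15399999916553497]]
column [0.80682745 0.05466767 0.1108828 ] 323
bar 90 [ 0.47224538 -0.0577906   0.19340721] [[0.46, -0.089, 0.188], [0.482, -0.028, 0.197]]
lens [ 0.57572564 -0.02781705  0.20023563] [-0.05477191 -0.02525608  0.99817943]
tube 0.085 52 [0.49706036 0.32324154 0.09376574] [124.92307692 122.63461538 120.34615385]
tube 0.108 57 [0.49801921 0.32326952 0.11608979] [84.64912281 84.68421053 97.24561404]
side foot ((0.7237494587898254, 0.055802345275878906), (0.16276982426643372, 0.2634965181350708), 84.07937622070312)
[[0.5839999914169312, -0.012000000104308128], [0.8460000157356262, -0.039000000804662704], [0.8629999756813049, 0.12300000339746475], [0.6010000109672546, 0.15000000596046448]]
column [0.79279159 0.05214699 0.1122669 ] 347
bar 179 [ 0.46632524 -0.06031168  0.19491374] [[0.454, -0.096, 0.191], [0.479, -0.028, 0.198]]
lens [ 0.57421188 -0.02731612  0.19990643] [-0.04333186 -0.01744255  0.99890846]
tube 0.085 36 [0.48367061 0.32204153 0.09141062] [117.69444444 116.91666667 111.16666667]
tube 0.108 78 [0.48405191 0.3223803  0.11629005] [76.67948718 78.14102564 91.29487179]
[[-0.001 -0.25   0.968 -0.179]
 [-0.    -0.968 -0.25   0.074]
 [ 1.    -0.     0.001 -0.001]
 [ 0.     0.     0.     1.   ]]
[[ 0.     0.975  0.224]
 [-0.     0.224 -0.975]
 [-1.    -0.     0.   ]]
```

View pics/crop1.png

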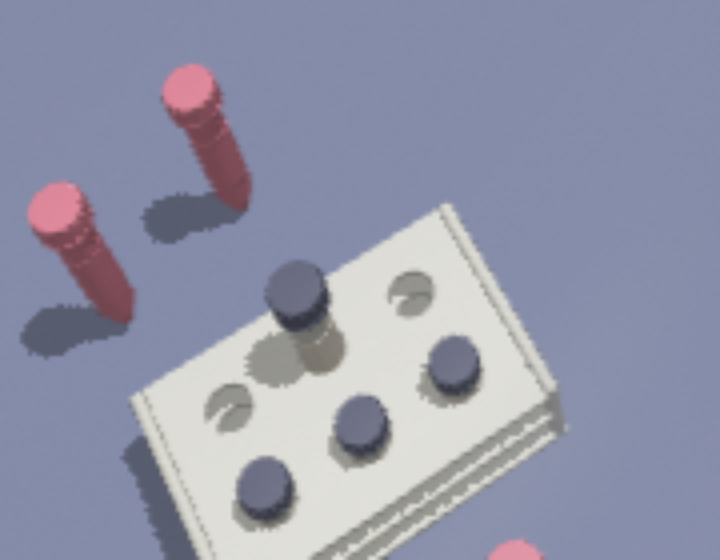

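The crop shows the long tube with its dark cap at crop (298,295), in the middle of the far row; the three short tubes fill the near row. Choice confirmed. Next I rise, move over to the grip bar at about (0.469,-0.063,0.19) and look.

```bash
cat >> h.py <<'E'
def go(target,zt):
    "shift in present tool axes to reach target (world TCP), and twist (deg) to bring jaw axis to heading zt"
    p,Rm=pose(); d=Rm.T@(np.array(target)-p); h=np.degrees(np.arctan2(Rm[1,2],Rm[0,2]))
    tw=-((zt-h+180)%360-180); print('pos',p.round(4),'head',h.round(1),'shift',d.round(4),'twist',tw.round(1),'q6',round(float(get_obs()['q'][5]),2))
E
python3 -m pendant '[[[0.04,-0.035,0,0,-7],[0.04,-0.035,0,0,-7],[0.04,-0.03,0,0,-7],[0.04,0,0,0,-7],[0.04,0,0,0,-7],[0.04,0,0,0,-7],[0.04,0,0,0,-7],[0.04,0,0,0,-7]]]'
python3 -c "
from h import *
go([.469,-.063,.30],18.65)"
```

```text
time_s: 2.27
tool_pos: [0.1232, -0.5361, 0.3056]
ee_rot: [0.127, 0.696, -0.127, 0.696]
force: [0.6, -0.1, 0.5]
gripper_width: 0.044
pos [ 0.1232 -0.5361  0.3056] head -20.7 shift [0.0055 0.5648 0.1562] twist -39.4 q6 -1.09
```

```bash

python3 -m pendant '[[[0.04,0,0.035,0.01,0],[0.04,0,0.035,0.01,0],[0.04,0,0.035,0.01,0],[0.04,0,0.035,0.01,0],[0.04,0,0.035,0.01,0],[0.04,0,0.035,0.01,0],[0.04,0,0.035,0.01,0],[0.04,0,0.035,0.01,0]]]' >/dev/null
python3 -m pendant '[[[0.04,0,0.035,0.01,0],[0.04,0,0.035,0.01,0],[0.04,0,0.035,0.01,0],[0.04,0,0.035,0.01,0],[0.04,0,0.035,0.01,0],[0.04,0,0.035,0.01,0],[0.04,0,0.035,0.01,0],[0.04,0,0.04,0,0]]]' >/dev/null
python3 -m pendant '[[[0.04,0,0,0,-7],[0.04,0,0,0,-7],[0.04,0,0,0,-7],[0.04,0,0,0,-7],[0.04,0,0,0,-7],[0.04,0,0,0,-4.4],[0.04,0,0,0,0]]]'
python3 - <<'E'
from h import *
go([.469,-.063,.30],18.65)
im,d,P=cap('wrist'); save('w1',im)
b=(P[...,0]<.52)&(P[...,0]>.42)&(P[...,2]>.16)&(P[...,2]<.22)&(abs(P[...,1]+.06)<.06)&(im.max(-1)<80)
q=P[b]; print(len(q),q.mean(0),np.percentile(q,[3,97],axis=0).round(3).tolist())
E
```

```text
time_s: 4.18
tool_pos: [0.4662, -0.0626, 0.3055]
ee_rot: [-0.113, 0.698, 0.113, 0.698]
force: [0.1, 0.1, 0.0]
gripper_width: 0.04
pos [ 0.4662 -0.0626  0.3055] head 18.4 shift [ 0.0055 -0.0013  0.0026] twist -0.2 q6 -0.58
1056 [ 0.46885976 -0.05956958  0.19625233] [[0.456, -0.094, 0.194], [0.482, -0.028, 0.198]]
```

View pics/w1.png

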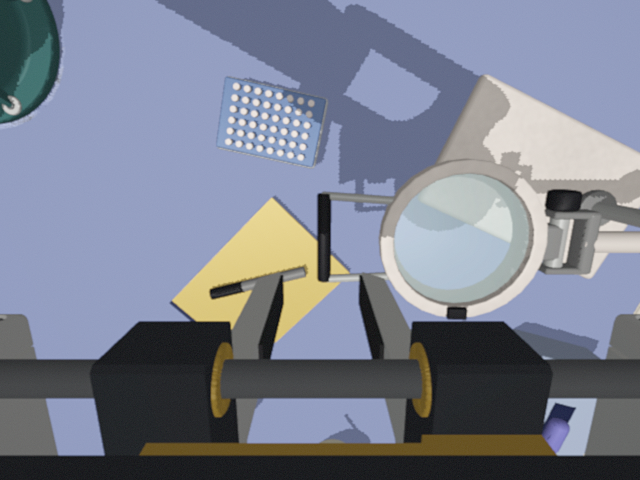

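The picture shows the bar at pixel (323,237), between the two fingers, with the lens ring to its right from column 380. I go down and grip.

```bash

python3 -m pendant '[[[0.04,0.033,0,0.003,0],[0.04,0.033,0,0,0],[0.04,0.033,0,0,0],[0.04,0.035,0,0,0],[0.04,0,0,0,0],[0,0,0,0,0],[0,0,0,0,0],[0,0,0,0,0]]]'
python3 -m pendant '[[[0,0,0,0,0],[0,0,0,0,0]]]'
```

```text
time_s: 4.9
tool_pos: [0.4712, -0.0623, 0.1752]
ee_rot: [-0.113, 0.696, 0.111, 0.7]
force: [0.1, 0.0, 0.5]
gripper_width: 0.0233
time_s: 5.07
tool_pos: [0.4689, -0.063, 0.1739]
ee_rot: [-0.114, 0.698, 0.111, 0.698]
force: [-0.9, -1.8, 1.6]
gripper_width: 0.0108
```

```bash

python3 -m pendant '[[[0,0,0.019,0.0005,3.1],[0,0,0.019,0.0005,3.1],[0,0,0.019,0.0005,3.1],[0,0,0.019,0.0005,3.1],[0,0,0.019,0.0005,3.1],[0,0,0.019,0.0005,3.1],[0,0,0.019,0.0005,3.1],[0,0,0.019,0.0005,3.1]]]'
python3 -m pendant '[[[0,0,0,0,0],[0,0,0,0,0]]]'
python3 -c "
from h import *
a=np.radians(-6.1);go(np.array([.801,.0487,.174])-.35*np.array([np.cos(a),np.sin(a),0]),-6.1)"
```

```text
time_s: 5.73
tool_pos: [0.4536, 0.0884, 0.1734]
ee_rot: [0.041, 0.705, -0.042, 0.707]
force: [0.5, -3.4, 1.4]
gripper_width: 0.0114
time_s: 5.9
tool_pos: [0.4537, 0.0893, 0.1731]
ee_rot: [0.039, 0.705, -0.038, 0.707]
force: [-1.9, 2.0, 2.2]
gripper_width: 0.0111
pos [0.4537 0.0893 0.1731] head -6.3 shift [-0.0009 -0.0035 -0.0004] twist -0.2 q6 0.18
```

```bash

python3 -m pendant '[[[0,-0.0169,0,-0.0001,0],[0,-0.0168,0,0.0014,0],[0,-0.0167,0,0.0029,0],[0,-0.0163,0,0.0044,0],[0,-0.0159,0,0.0058,0],[0,-0.0153,0,0.0072,0],[0,-0.0146,0,0.0085,0],[0,-0.0138,0,0.0098,0]]]'
python3 -m pendant '[[[0,-0.0129,0,0.011,0],[0,-0.0118,0,0.0121,0],[0,0,0,0,0],[0,0,0,0,0]]]'
python3 - <<'E'
from h import *
im,d,P=cap('side'); save('s2',im)
x,y=.801-.16*.994,.0487+.16*.106
H=np.array([x,y,.2]); print('hinge',H)
z=P[...,2]; g=P[(z>.2)&(z<.36)&(P[...,0]>.5)&(P[...,0]<.66)&(abs(P[...,1]-.07)<.065)]
c=g.mean(0); n=np.linalg.svd(g-c,full_matrices=False)[2][2]; n*=np.sign(n[2]); print(len(g),c,n,'tilt',np.arctan2(np.hypot(*n[:2]),n[2]),'head',np.degrees(np.arctan2(n[1],n[0])))
E
```

```text
time_s: 6.57
tool_pos: [0.4877, 0.0835, 0.2972]
ee_rot: [0.039, 0.711, -0.039, 0.701]
force: [-14.3, 2.3, 2.3]
gripper_width: 0.0113
time_s: 6.9
tool_pos: [0.5121, 0.0806, 0.3264]
ee_rot: [0.04, 0.708, -0.039, 0.704]
force: [-13.7, 1.6, 11.8]
gripper_width: 0.011
hinge [0.64196 0.06566 0.2    ]
1682 [0.56593287 0.09328496 0.28468543] [0.70842805 0.02425847 0.70536602] tilt 0.7878569537546788 head 1.9611945129804345
```

View pics/s2.png

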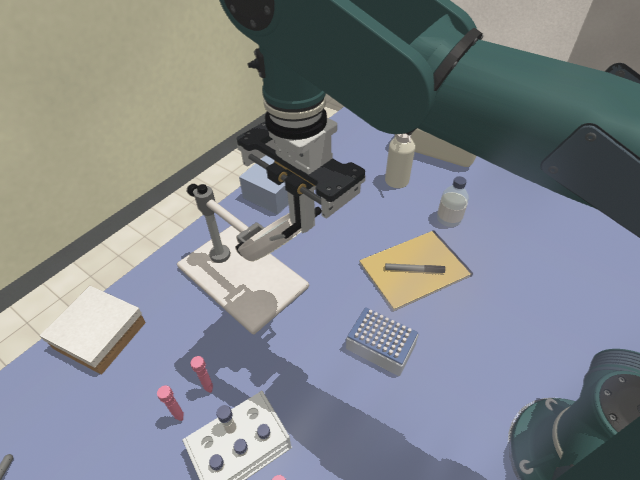

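The picture shows the head tipped up, held by the gripper at about (305,205), with the arm in line with the foot. I open a little, rise clear and measure.

```bash

python3 -m pendant '[[[0.024,0,0,0,0],[0.024,0,0,0,0],[0.026,0,0,0,0],[0.026,0,0,0,0],[0.026,-0.03,0,0,0],[0.026,-0.04,0,0,0],[0.03,-0.04,0,0,0],[0.03,-0.03,-0.04,0,0]]]'
python3 -m pendant '[[[0.04,0,0.04,-0.01,0],[0.04,0,0.04,-0.01,0],[0.04,0,0.04,-0.01,0],[0.04,0,0.04,-0.01,0],[0.04,0,0.04,0,0],[0.04,0,0.04,0,0],[0.04,0,0.04,0,0],[0.04,0,0.02,0,0]]]'
cat > meas.py <<'E'
from h import *
for n in ['side','scene']:
    im,d,P=cap(n); save('m_'+n,im); z=P[...,2]
    r=cams.regions_of('mag_lens',n)
    for k in r[:1]:
        g=P[k['mask']]; g=g[~np.isnan(g[:,0])&(g[:,2]>.2)&(g[:,2]<.35)]
        c=g.mean(0); nn=np.linalg.svd(g-c,full_matrices=False)[2][2]; nn*=np.sign(nn[2])
        print(n,k['conf'],k['centre'],len(g),c.round(4),nn.round(3),'tilt',np.arccos(nn[2]),'head',np.degrees(np.arctan2(nn[1],nn[0])))
    b=(z>.30)&(z<.37)&(P[...,0]>.46)&(P[...,0]<.56)&(abs(P[...,1]-.08)<.07); q=P[b]
    if b.sum(): print('bar',b.sum(),q.mean(0),np.percentile(q,[3,97],axis=0).round(3).tolist())
    a=(z>.18)&(z<.225)&(P[...,0]>.66)&(P[...,0]<.79)&(abs(P[...,1]-.05)<.06); q=P[a][:,:2]
    v=cv2.fitLine(q.astype(np.float32),cv2.DIST_HUBER,0,.01,.01).ravel(); print('arm',len(q),np.degrees(np.arctan(v[1]/v[0])),q.mean(0))
E
python3 meas.py
```

```text
time_s: 7.62
tool_pos: [0.5126, 0.0509, 0.4603]
ee_rot: [0.038, 0.705, -0.037, 0.707]
force: [-0.2, -0.8, -0.1]
gripper_width: 0.0298
time_s: 8.28
tool_pos: [0.5066, 0.3546, 0.455]
ee_rot: [0.038, 0.707, -0.039, 0.705]
force: [-0.8, 0.3, -0.3]
gripper_width: 0.0399Traceback (most recent call last):
  File "meas.py", line 7, in <module>
    c=g.mean(0); nn=np.linalg.svd(g-c,full_matrices=False)[2][2]; nn*=np.sign(nn[2])
                    ~~~~~~~~~~~~~~~~~~~~~~~~~~~~~~~~~~~~~~~~~^^^
IndexError: index 2 is out of bounds for axis 0 with size 1
```

```bash
python3 - <<'E'
s=open('meas.py').read()
i=s.index("    r=cams"); j=s.index("    b=(z")
s=s[:i]+"""    for k in [0]:
        g=P[(z>.2)&(z<.35)&(P[...,0]>.5)&(P[...,0]<.66)&(abs(P[...,1]-.075)<.075)]; 
        for _ in range(4):
            c=g.mean(0); nn=np.linalg.svd(g-c,full_matrices=False)[2][2]; nn*=np.sign(nn[2]); e=abs((g-c)@nn); g=g[e<max(.006,1.5*e.mean())]
        print(n,len(g),c.round(4),nn.round(3),'tilt',np.arccos(nn[2]),'head',np.degrees(np.arctan2(nn[1],nn[0])))
"""+s[j:]
open('meas.py','w').write(s)
E
python3 meas.py
```

```text
side 1188 [0.5699 0.082  0.2828] [ 0.697 -0.029  0.716] tilt 0.7727437198920011 head -2.4073777133824943
bar 603 [0.52957781 0.08710434 0.32366517] [[0.505, 0.046, 0.301], [0.557, 0.118, 0.344]]
arm 678 -7.9968553 [0.72939992 0.05877757]
scene 2574 [0.5899 0.0755 0.2639] [ 0.709 -0.079  0.7  ] tilt 0.7949430039327213 head -6.366596877251969
bar 408 [0.53254861 0.08118754 0.32397308] [[0.511, 0.044, 0.302], [0.559, 0.119, 0.344]]
arm 577 -7.0054197 [0.71594697 0.06281279]
```

View pics/m_scene.png

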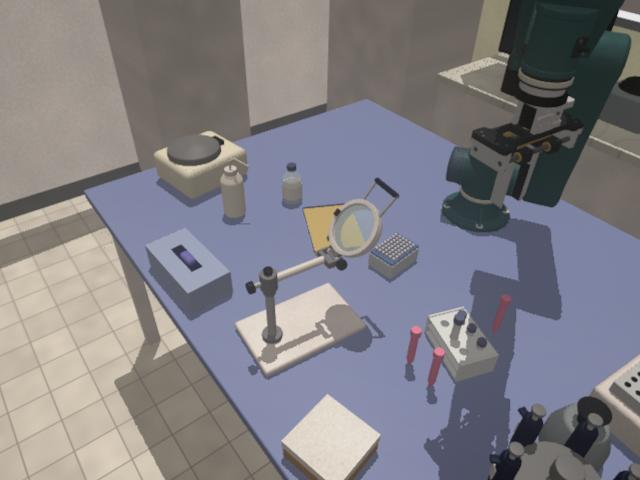

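The picture shows the magnifier freed: arm along the foot, lens slanting up with its bar at (386,188) high; the tube is undisturbed. Both fits give a tilt of about 0.78 and an arm heading of about -7° (foot -6°), so step 1 is met. Next, the tube.

```bash

python3 -m pendant '[[[0.05,0.04,-0.03,-0.012,6.4],[0.05,0.04,0,0,6.3],[0.05,0.04,0,0,0],[0.05,0.04,0,0,0],[0.05,0.04,0,0,0],[0.05,0,0,0,0]]]'
python3 - <<'E'
from h import *
im,d,P=cap('wrist'); save('w3',im)
z=P[...,2]
s=(z>.09)&(z<.135)&(abs(P[...,0]-.491)<.04)&(abs(P[...,1]-.322)<.04)
print(s.sum()); q=P[s&(z>.119)]; 
print('top',len(q),q.mean(0),(q.min(0)+q.max(0))/2,q.max(0)-q.min(0))
c=(q.min(0)+q.max(0))/2
r=cams.regions_of('rack','wrist')
for k in r[:2]: print(k['conf'],cv2.minAreaRect(P[k['mask']&(abs(z-.055)<.005)][:,:2].astype(np.float32)))
go([c[0],c[1],.094],-19)
for k in cams.regions_of('short_tube0','wrist'): print(k['conf'],k['centre'],np.nanmedian(P[k['mask']],0))
E
```

```text
time_s: 8.98
tool_pos: [0.4892, 0.3248, 0.2546]
ee_rot: [0.108, 0.705, -0.12, 0.69]
force: [-0.5, -0.1, -4.0]
gripper_width: 0.0501
578
top 496 [0.49102107 0.32146581 0.12392289] [0.49080791 0.3207857  0.12263712] [0.02257236 0.02242156 0.0071162 ]
0.66 ((0.470881849527359, 0.32771337032318115), (0.1498872935771942, 0.09617023169994354), 70.61689758300781)
0.17 ((0.396733820438385, 0.05354277044534683), (0.03277336061000824, 0.092982217669487), 72.97586059570312)
pos [0.4949 0.3284 0.2679] head -18.5 shift [ 0.174  -0.0079 -0.001 ] twist 0.5 q6 0.81
0.77 [286.6, 181.0] [0.46641143 0.3743308  0.0778378 ]
```

View pics/w3.png

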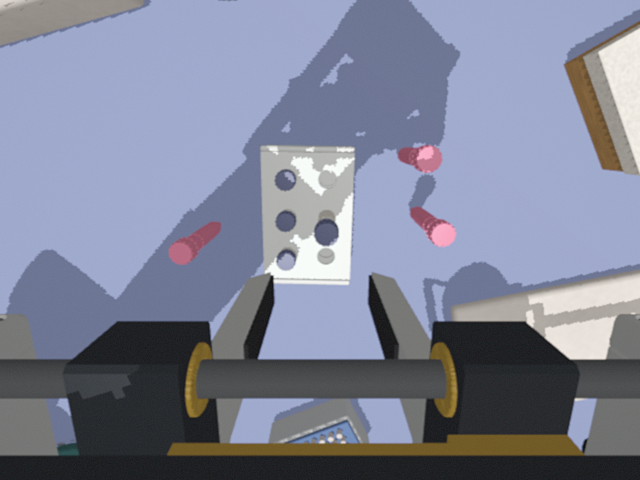

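Picture: the dark cap stands at (326,231), with the three short caps to its left and the pink tubes well outside the fingers. Descending.

```bash

python3 -m pendant '[[[0.05,0.03,-0.006,0,0],[0.05,0.03,0,0,0],[0.05,0.03,0,0,0],[0.05,0,0,0,0],[0.05,0,0,0,0],[0.05,0,0,0,0]]]'
python3 -c "
from h import *
go([.4908,.3210,.094],-19.4)"
```

```text
time_s: 9.63
tool_pos: [0.4965, 0.326, 0.185]
ee_rot: [0.115, 0.695, -0.111, 0.701]
force: [-0.5, 0.5, 0.2]
gripper_width: 0.0503
pos [0.4965 0.326  0.185 ] head -18.4 shift [ 0.0909 -0.0072 -0.0044] twist 1.0 q6 0.81
```

```bash

python3 -m pendant '[[[0.05,0.02,-0.007,-0.0045,1],[0.05,0.03,0,0,0],[0.05,0.03,0,0,0],[0.05,0.011,0,0,0],[0.05,0,0,0,0],[0.05,0,0,0,0]]]'
python3 -c "
from h import *
go([.4908,.3210,.094],-19.4)"
python3 -m pendant '[[[0,0,0,0,0],[0,0,0,0,0],[0,0,0,0,0],[0,0,0,0,0]]]'
```

```text
time_s: 10.13
tool_pos: [0.4887, 0.3203, 0.0907]
ee_rot: [0.12, 0.696, -0.118, 0.698]
force: [0.3, -0.4, 0.4]
gripper_width: 0.0497
pos [0.4887 0.3203 0.0907] head -19.4 shift [-0.0032  0.0013  0.0017] twist -0.0 q6 0.82
time_s: 10.47
tool_pos: [0.4879, 0.3199, 0.0896]
ee_rot: [0.12, 0.696, -0.119, 0.698]
force: [-0.1, 0.6, -0.1]
gripper_width: 0.0269
```

```bash

python3 -m pendant '[[[0.035,-0.005,0,0.001,0],[0.035,0,0,0,0],[0,0,0,0,0],[0,0,0,0,0],[0,0,0,0,0],[0,0,0,0,0]]]'
```

```text
time_s: 10.97
tool_pos: [0.4881, 0.3191, 0.0931]
ee_rot: [0.119, 0.697, -0.119, 0.697]
force: [-0.8, -0.7, 0.5]
gripper_width: 0.0201
```

Held. I lift it until only the foot is still in the hole, then lean it over against the hole's edge toward the rack's +y, away from the short tubes.

```bash

python3 -m pendant '[[[0,-0.012,0,0,0],[0,-0.012,0,0,0],[0,-0.012,0,0,0],[0,0,0,0,0],[0,0,0,0,0]]]'
python3 -m pendant '[[[0,0,0.009,0,0],[0,0,0.009,0,0],[0,0.001,0.008,0,0],[0,0.002,0.008,0,0],[0,0.003,0.008,0,0],[0,0.003,0.008,0,0],[0,0,0,0,0]]]'
python3 - <<'E'
from h import *
im,d,P=cap('scene'); cv2.imwrite('pics/t4.png',cv2.resize(im[230:400,380:560],None,fx=4,fy=4)[...,::-1])
E
```

```text
time_s: 11.38
tool_pos: [0.489, 0.3197, 0.1313]
ee_rot: [0.12, 0.696, -0.119, 0.698]
force: [-0.2, -0.1, -0.2]
gripper_width: 0.0202
time_s: 11.97
tool_pos: [0.5047, 0.3678, 0.1186]
ee_rot: [0.119, 0.698, -0.119, 0.697]
force: [-0.3, -0.6, 1.2]
gripper_width: 0.0203
```

View pics/t4.png

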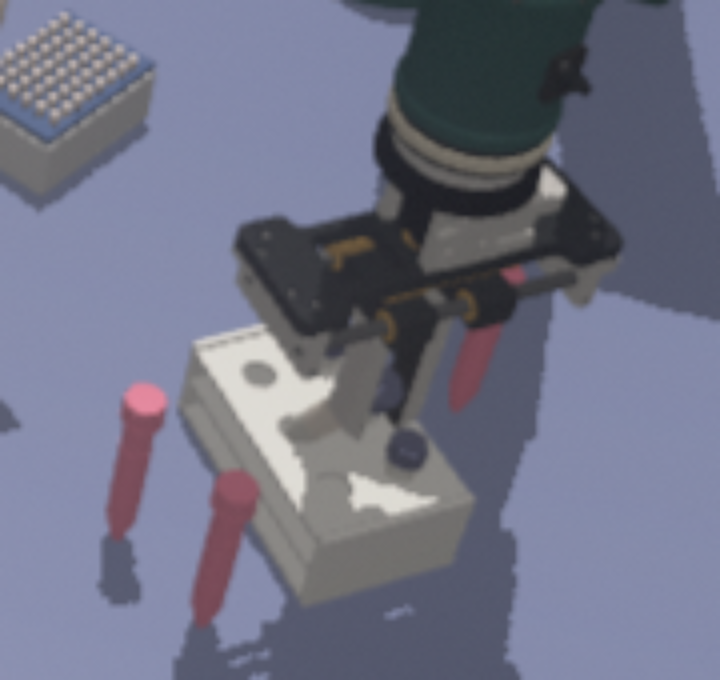

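The crop shows the tube leaning from its hole at crop (290,425) up to the fingers. The leaning works, so I carry on.

```bash

python3 -m pendant '[[[0,0.004,0.007,0,0],[0,0.005,0.007,0,0],[0,0.005,0.006,0,0],[0,0.006,0.006,0,0],[0,0,0,0,0],[0,0,0,0,0]]]'
python3 -m pendant '[[[0,-0.02,0,0,0],[0,-0.04,0,0,0],[0,-0.04,0,0,0],[0,-0.04,0,0,0],[0,-0.04,0,0,0],[0,0,0,0,0],[0,0,0,0,0]]]'
python3 - <<'E'
from h import *
p,Rm=pose(); G=p-.019*Rm[:,0]
for n in ['side','scene']:
    im,d,P=cap(n); save('t5'+n,im)
    r=cams.regions_of('long_tube_mid',n)
    for k in r[:4]:
        q=P[k['mask']]; q=q[~np.isnan(q[:,0])]; c=np.median(q,0)
        if np.linalg.norm(c-G)<.1:
            q=q[np.linalg.norm(q-c,axis=1)<.08]; v=np.linalg.svd(q-q.mean(0),full_matrices=False)[2][0]; v*=np.sign(v[2])
            print(n,k['conf'],len(q),c,v,'elev',np.degrees(np.arcsin(v[2])),'tool',Rm.T@v, 'c-G tool',Rm.T@(c-G))
print(G)
E
```

```text
time_s: 12.52
tool_pos: [0.5133, 0.3914, 0.0995]
ee_rot: [0.119, 0.697, -0.119, 0.697]
force: [0.6, 0.7, 1.7]
gripper_width: 0.0202
time_s: 13.1
tool_pos: [0.5142, 0.3913, 0.2838]
ee_rot: [0.121, 0.695, -0.118, 0.699]
force: [0.8, -0.5, -0.8]
gripper_width: 0.0203
side 0.66 589 [0.4936352  0.34524423 0.26865774] [0.22106984 0.63934147 0.73645816] elev 47.43057259352968 tool [-0.73280971  0.68043243 -0.00127842] c-G tool [ 0.0338972  -0.05034185 -0.00409017]
scene 0.68 247 [0.50677178 0.35151995 0.26928096] [0.16764497 0.7082738  0.68574295] elev 43.29406403146587 tool [-0.68213355  0.72739234 -0.07479447] c-G tool [ 0.0333706  -0.04005033  0.00621275]
[0.51405038 0.39123016 0.30284203]
```

The tube is out and leans about 45° (43–47° from two views), cap towards tool +y. Next I swing it round to the near side of the magnifier and measure how far the gripper body reaches.

```bash

python3 - <<'E'
from h import *
p,Rm=pose()
for n in ['side','scene']:
    im,d,P=cap(n); Q=(P-p)@Rm
    for lo,hi in ((-.11,-.09),(-.13,-.11),(-.15,-.13),(-.18,-.15)):
        s=(Q[...,0]>lo)&(Q[...,0]<hi)&(abs(Q[...,1])<.09)&(abs(Q[...,2])<.1)
        if s.sum()>5: print(n,lo,s.sum(),np.percentile(Q[s],[1,99],axis=0)[:,1:].round(3).tolist())
E
python3 -m pendant '[[[0,0,-0.034,-0.009,0],[0,0,-0.034,-0.009,0],[0,0,-0.034,-0.009,0],[0,0,-0.034,-0.009,0],[0,0,-0.034,-0.009,0],[0,0,-0.034,-0.009,0],[0,0,-0.034,-0.009,0],[0,0,-0.034,-0.009,0]]]' >/dev/null
python3 -m pendant '[[[0,0,-0.034,-0.009,-6],[0,0,-0.034,-0.009,-7],[0,0,0,0,-7],[0,0,0,0,-7],[0,0,0,0,-7],[0,0,0,0,-7],[0,0,0,0,-7],[0,0,0,0,-7]]]'>/dev/null
python3 -m pendant '[[[0,0,0,0,-7],[0,0,0,0,-7],[0,0,0,0,-7],[0,0,0,0,-7],[0,0,0,0,-7],[0,0,0,0,-7],[0,0,0,0,-6],[0,0,0,0,0]]]'
python3 -m pendant '[[[0,0,0,0,0],[0,0,0,0,0]]]'>/dev/null
python3 -c "
from h import *
H=np.array([.642,.0662,0]);w=np.array([np.cos(np.radians(173.5)),np.sin(np.radians(173.5)),0])
go(H+.30*w+[0,0,.214],83.5)"
python3 meas.py
```

```text
side -0.11 514 [[-0.034, -0.081], [0.032, 0.013]]
side -0.13 890 [[-0.035, -0.088], [0.033, 0.015]]
side -0.15 3988 [[-0.034, -0.089], [0.032, -0.026]]
side -0.18 1011 [[-0.031, -0.042], [0.029, -0.032]]
scene -0.11 414 [[-0.031, -0.078], [0.035, 0.083]]
scene -0.13 1013 [[-0.029, -0.079], [0.035, 0.088]]
scene -0.15 1768 [[-0.03, -0.085], [0.035, 0.09]]
scene -0.18 435 [[-0.018, -0.038], [0.035, 0.019]]
time_s: 15.4
tool_pos: [0.3199, 0.1011, 0.2792]
ee_rot: [-0.468, 0.53, 0.469, 0.529]
force: [1.0, 0.1, -0.2]
gripper_width: 0.0202
pos [0.3201 0.1011 0.2797] head 82.8 shift [ 0.0656 -0.0238  0.0021] twist -0.7 q6 -1.31
side 1254 [0.567  0.08   0.2855] [ 0.696 -0.03   0.718] tilt 0.7700990433476075 head -2.4804502843944336
bar 677 [0.52722724 0.0838626  0.32553996] [[0.504, 0.046, 0.301], [0.557, 0.118, 0.344]]
arm 679 -5.854505 [0.72957308 0.05888481]
scene 2608 [0.5899 0.0756 0.2641] [ 0.71  -0.082  0.699] tilt 0.7963603901106322 head -6.552438372804755
bar 410 [0.53271523 0.08150596 0.32368848] [[0.511, 0.044, 0.301], [0.558, 0.118, 0.344]]
arm 573 -7.1877046 [0.71652984 0.06268179]
```

Staging near, then measuring the tube in the tool frame from both cameras.

```bash

python3 -m pendant '[[[0,0.02,0,0.002,-0.7],[0,0.02,-0.02,0,0],[0,0.024,-0.02,0,0],[0,0,-0.02,0,0],[0,0,-0.013,0,0],[0,0,0,0,0],[0,0,0,0,0]]]'
cat > tube.py <<'E'
from h import *
import sys
p,Rm=pose(); G=p-.019*Rm[:,0]
t=.79; ar=np.radians(-6.6); a=np.array([np.cos(ar),np.sin(ar),0]); Z=np.array([0,0,1.])
H=np.array([.801,.0487,.2])-.16*a; ex=a*np.cos(t)-Z*np.sin(t); ez=a*np.sin(t)+Z*np.cos(t); ey=np.cross(ez,ex); L=H-.078*ex; F=np.array([ex,ey,ez])
print('TCP',p.round(4),'s',-(p-H)@a,'lens',L.round(3))
for n in ['side','scene']:
    im,d,P=cap(n); save(sys.argv[1]+n,im); Q=(P-G)@Rm
    # tube points: below the grip, foot side, thin slab in z
    s=(abs(Q[...,2])<.02)&(Q[...,0]>.015)&(Q[...,0]<.11)&(Q[...,1]<.0)&(Q[...,1]>-.12)&(abs(Q[...,0]+Q[...,1])<.045)
    q=Q[s]
    if len(q)<20: print(n,'few',len(q)); continue
    c=np.median(q,0); v=np.linalg.svd(q-q.mean(0),full_matrices=False)[2][0]; v*=-np.sign(v[0]); foot=(q-c)@v
    print(n,len(q),'axis tool',v.round(3),'lean',np.degrees(np.arctan2(v[1],-v[0])),'c',c.round(3),'foot',(c+v*np.percentile(foot,1)).round(3))
    w=Rm@v; print('  angle to glass normal',np.arccos(abs(w@ez)),'dist foot-grip',np.linalg.norm((c+v*np.percentile(foot,1))))
for th in (40,45,50):
    M=G+Rm@(-.048*np.array([-np.cos(np.radians(th)),np.sin(np.radians(th)),0])); print(th,'mid in lens',(F@(M-L)).round(4), 'desired shift tool', (Rm.T@(F.T@np.array([-.023,0,-.101])+L-M)).round(4))
E
python3 tube.py t6
```

```text
time_s: 16.25
tool_pos: [0.393, 0.0948, 0.2159]
ee_rot: [-0.471, 0.528, 0.471, 0.527]
force: [-0.5, -0.6, -0.1]
gripper_width: 0.0196
TCP [0.393  0.0948 0.2159] s 0.25062921865608895 lens [0.588 0.073 0.255]
side few 0
scene 218 axis tool [-0.695  0.719  0.023] lean 45.97300398579116 c [ 0.039 -0.056  0.005] foot [ 0.067 -0.085  0.004]
  angle to glass normal 1.550696534659741 dist foot-grip 0.10895062192999694
40 mid in lens [-0.0754 -0.001  -0.1575] desired shift tool [-0.0027 -0.077   0.0008]
45 mid in lens [-0.0752 -0.001  -0.1533] desired shift tool [ 0.0001 -0.0739  0.0008]
50 mid in lens [-0.0754 -0.001  -0.1491] desired shift tool [ 0.0032 -0.0711  0.0008]
```

View pics/t6side.png

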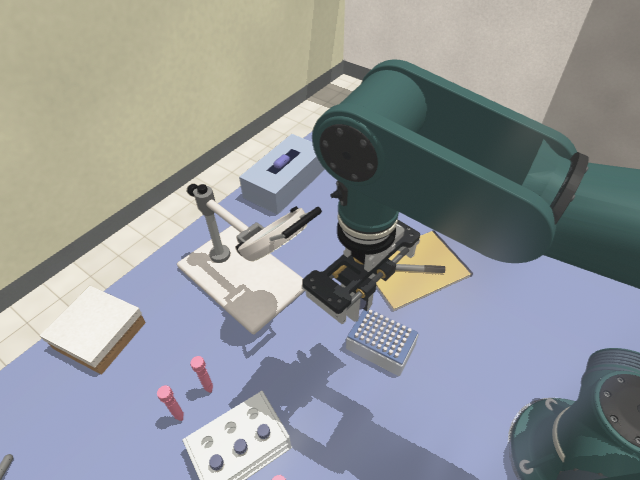

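The view shows the gripper on the near side of the bar, at (340,280), clear of the magnifier. From the scene camera, the tube leans 46° and runs 1.551 rad to the glass normal, with the foot 109 mm from the grip. I move in under the lens.

```bash

python3 -m pendant '[[[0,0,-0.015,0.001,0],[0,0,-0.015,0,0],[0,0,-0.015,0,0],[0,0,-0.01,0,0],[0,0,-0.008,0,0],[0,0,0,0,0],[0,0,0,0,0]]]'
python3 -m pendant '[[[0,0,-0.004,0,0],[0,0,-0.004,0,0],[0,0,-0.002,0,0],[0,0,0,0,0],[0,0,0,0,0],[0,0,0,0,0]]]'
python3 tube.py t7; python3 meas.py
```

```text
time_s: 16.93
tool_pos: [0.4555, 0.089, 0.2163]
ee_rot: [-0.471, 0.527, 0.471, 0.527]
force: [0.4, -0.5, -0.7]
gripper_width: 0.0201
time_s: 17.43
tool_pos: [0.4656, 0.0878, 0.2162]
ee_rot: [-0.471, 0.527, 0.471, 0.527]
force: [-0.4, -1.1, -0.3]
gripper_width: 0.0203
TCP [0.4656 0.0878 0.2162] s 0.1776219899604937 lens [0.588 0.073 0.255]
side 22 axis tool [-0.355  0.838 -0.415] lean 67.04431248943258 c [ 0.022 -0.029  0.008] foot [ 0.025 -0.036  0.011]
  angle to glass normal 1.2193764390278103 dist foot-grip 0.04534714095278658
scene 170 axis tool [-0.742  0.671 -0.004] lean 42.139797263022146 c [ 0.035 -0.05   0.006] foot [ 0.071 -0.083  0.006]
  angle to glass normal 1.5253709930731498 dist foot-grip 0.10981574000590985
40 mid in lens [-0.0242  0.0004 -0.1054] desired shift tool [-0.0022 -0.0039 -0.0004]
45 mid in lens [-0.024   0.0004 -0.1012] desired shift tool [ 0.0006 -0.0008 -0.0004]
50 mid in lens [-0.0242  0.0004 -0.097 ] desired shift tool [ 0.0037  0.002  -0.0004]
side 1103 [0.5745 0.0857 0.279 ] [ 0.699 -0.035  0.715] tilt 0.7747046782249198 head -2.859186012862717
bar 1331 [0.49941596 0.10736605 0.33796291] [[0.463, 0.058, 0.302], [0.555, 0.148, 0.365]]
arm 681 -6.712723 [0.72921131 0.05881692]
scene 2560 [0.5906 0.0749 0.2629] [ 0.708 -0.075  0.702] tilt 0.7919915792208687 head -6.037121434354986
bar 1374 [0.49940829 0.08034186 0.33871459] [[0.463, 0.013, 0.303], [0.556, 0.142, 0.366]]
arm 571 -7.4045873 [0.71624668 0.06274087]
```

No contact. A small nudge for more margin, then a final look.

```bash

python3 -m pendant '[[[0,0.001,-0.001,0,0],[0,0.001,-0.001,0,0],[0,0,0,0,0],[0,0,0,0,0],[0,0,0,0,0],[0,0,0,0,0],[0,0,0,0,0],[0,0,0,0,0]]]'
python3 tube.py t8; python3 meas.py | grep tilt; python3 -c "
import cv2; im=cv2.imread('pics/t8scene.png'); cv2.imwrite('pics/t8c.png',cv2.resize(im[120:330,280:500],None,fx=2.8,fy=2.8))"
```

```text
time_s: 18.3
tool_pos: [0.4677, 0.0875, 0.2142]
ee_rot: [-0.471, 0.527, 0.471, 0.527]
force: [-0.7, 0.9, -0.3]
gripper_width: 0.02
TCP [0.4677 0.0875 0.2142] s 0.1755091886432902 lens [0.588 0.073 0.255]
side 26 axis tool [-0.294  0.84  -0.456] lean 70.7188328291567 c [ 0.021 -0.029  0.008] foot [ 0.024 -0.036  0.012]
  angle to glass normal 1.1713937233016158 dist foot-grip 0.044978967551605034
scene 163 axis tool [-0.721  0.693  0.001] lean 43.89802726193678 c [ 0.036 -0.052  0.007] foot [ 0.07  -0.084  0.007]
  angle to glass normal 1.5562495229709785 dist foot-grip 0.10934812098404867
40 mid in lens [-0.0213  0.0004 -0.1052] desired shift tool [-0.0042 -0.0018 -0.0004]
45 mid in lens [-0.0211  0.0004 -0.1011] desired shift tool [-0.0014  0.0013 -0.0004]
50 mid in lens [-0.0213  0.0004 -0.0969] desired shift tool [ 0.0017  0.0041 -0.0004]
side 1075 [0.5752 0.0864 0.2783] [ 0.698 -0.038  0.715] tilt 0.7741083800835159 head -3.131115234567089
scene 2511 [0.5908 0.0747 0.2626] [ 0.707 -0.074  0.703] tilt 0.790957620824701 head -5.943372549381518
```

View pics/t8c.png

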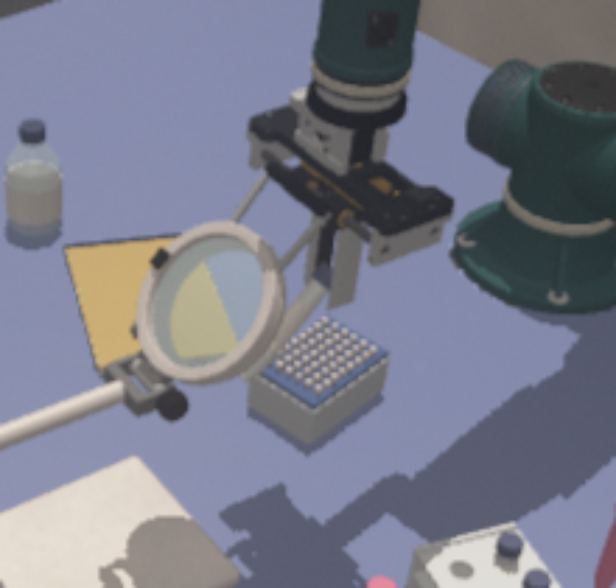

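The crop shows the tube at (300,305) behind and parallel to the lens, clear of the ring and held only by the fingers; the gripper body sits just off the bar, with no force. Handing in.

```bash
python3 -c "
from plant import ticket
print(ticket.hand_in())"
```

```text
the job is handed in; nothing more can be done
None
```

The job is handed in, and the last checks put every measured condition inside its limits; the hand-in gave no verdict. I gripped the magnifier's bar, swung the arm into line with its foot and tipped the head up. Then I drew the long tube, leaned it over against the edge of its own hole, and carried it under the lens at about 18 s.

| Last check | Measured | Limit |
|---|---|---|
| Tilt of the lens head | 0.77 to 0.79 rad | 0.645 to 0.925 rad |
| Arm against its foot | about 1° off | 8° |
| Tube middle across the glass | x −21 mm, y 0 mm (estimate) | ±30 mm |
| Tube middle below the glass | 101 mm (estimate) | 50 to 110 mm |
| Tube axis to the glass normal | 1.556 rad (scene camera) | above 1.27 rad |
| Wrist force | about 1 N, so no sign of contact | – |

- **Off the asked position:** the tube sits at about 10 cm rather than 8 cm below the glass, and 21 mm off the lens's middle. That was deliberate, to keep the gripper body a few millimetres clear of the grip bar.
- **Check that disagreed:** the side camera put the tube at 1.17 rad to the glass normal, outside the limit. The tube was almost hidden there, with only 26 points that I took to be fingers, so I relied on the scene camera.
- **Not measured:** I did not re-measure the short tubes and other items at the end. In the pictures I viewed, none looked moved.

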